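# Sort the hot-air nozzles back onto their own stands

## Robot

A 6-joint arm with a two-finger parallel gripper is mounted at the origin on the work surface. World frame = base frame: x ahead of the robot, y to its left, z up, the work surface at z = 0. Lengths are in mm, angles in rad, forces in N, time in s.
With the tool pointing down it reaches from about 300 to 775 mm from the base axis. Payload 14.6 kg.
Tool frame: the origin (TCP) lies on the centre line of the jaws, within the pads' length; the fingertips stand 19 mm ahead of it and the grasp point (between the pads) is the TCP (bot.tip_reach is the distance from the TCP to the fingertips, in mm); z points along the fingers, y is the line along which they close (so a half turn about z gives the same grasp; the last joint's range is limited). The gripper opens to 85 mm and grips with 20 to 120 N. Pads are 22 mm wide; open, the fingers measure 114 mm over their backs; the gripper's body (76 mm by 85 mm) begins 54 mm behind the grasp point. The pads swing forward as they close: fully open they stand 13 mm farther back than shut.
Start: joints at [1.065, 0.3, 1.521, -0, 1.321, -0.067], TCP at [233.666, 497.885, 250.281] pointing down, gripper open.
Joint ranges: [-3.03, 3.03], [-0.79, 2.21], [0.23, 2.52], [-1.04, 4.18], [0, 3.07], [-2.55, 2.55]. Speed limits (rad/s): [2.22, 2.22, 2.57, 3.14, 3.14, 3.14].

## Interface

Orientations are given as a unit quaternion [w, x, y, z].
In Python, from rig import bot gives the robot as it stands. Calls block until the motion is done:
- bot.move_to(position, orientation): joint-space move of the TCP to a pose.
- bot.servo_line(position, attitude=None, speed=150, until_force=None): straight line of the TCP; attitude=None keeps the orientation; speed is the mean speed in mm/s. With until_force (N) it stops when the force on the tool has changed by that much, and returns True; else False.
- bot.move_joints(angles): joint-space move.
- bot.move_gripper(opening, grip_force=None): finger opening in mm; grip_force is the grip in N (None keeps the last); returns when the fingers have stopped.
- bot.dwell(seconds).
- bot.ik(position, orientation): joint angles nearest the present ones, or None.
- bot.read_state(): the state.
- bot.read_camera(name): name is "side" or "top" or "wrist"; returns a dict with "image" (400x640x3 uint8, blue, green, red), "depth" (400x640 float32, mm along the optical axis (not along the pixel's ray), 0 where there is no reading), "fovy" (degrees; the focal length in pixels is half the picture's height over the tangent of half this angle, whatever the lens; pixels are square), "cx", "cy" (the principal point, pixels), "eye" and "attitude" of the camera in the world; the wrist camera has in their place "mount" (4x4, takes a point from camera to tool coordinates, whose origin is the TCP and whose axes are the flange's). Camera axes: x right, y down, z forward; pixel columns grow to the right and rows downward; lengths in mm; the calibration is good to about 2 mm. A picture is of the moment at which its call begins: read the wrist's pose just before it.
A pose or a line that the arm cannot do raises bot.MotionError and nothing moves.
- bot.finish_job(): hands the job in; it is judged then, once.
The state is a dict: "clock": time; "joint_positions": joint angles; "qvel": joint speeds; "effort": joint torques, N m; "ee_pos": TCP position; "tool_rot": TCP orientation; "ft_force": force on the tool from outside, world axes, zero at the start; "moment": the same for the moment, N m; "grip_width": finger opening in mm; "grip_force": force on a finger pad.
Only numpy, scipy, OpenCV 4.12 (cv2) and the standard library are available. Lean on these libraries where they do the work, as an engineer would, in place of code of your own. Each camera call takes 0.05 s, during which the arm holds its last target. There are 200 camera calls.

## Task

The four hot-air nozzles are all on the wrong stands. Put each on the cone of the stand whose foot has its shape - narrow spout on the small round foot, wide round head on the large round foot, square head on the square foot, long bar head on the oblong foot - using the empty three-armed stand for parking and leaving it empty. Each must end upright, right down on its foot and released; never put a nozzle on the bench, even briefly, or knock one over, and leave the circuit board where it is.

Things in the scene. Friction and masses are not known exactly. Their poses are not given: they have to be found in the camera images.
- nozzle_narrow: Steel hot-air nozzle with a narrow round spout: head a cylinder 16 mm in diameter from z 42 to 78 mm. Below it a hollow tapered skirt open at the bottom: z 0 to 42 mm, outside diameter 48 mm at the bottom and 26 mm at its top, wall 2.5 mm. Mass about 80 g. Origin: centre of the skirt's lower rim, z up the axis; whole nozzle 78 mm tall. It starts upright on one of the stands.
- nozzle_wide: Steel hot-air nozzle with a wide round head: cylinder 42 mm in diameter from z 42 to 78 mm. Below it a hollow tapered skirt open at the bottom: z 0 to 42 mm, outside diameter 48 mm at the bottom and 26 mm at its top, wall 2.5 mm. Mass about 80 g. Origin: centre of the skirt's lower rim, z up the axis; whole nozzle 78 mm tall. It starts upright on one of the stands.
- nozzle_square: Steel hot-air nozzle with a square head 36 x 36 mm from z 42 to 78 mm, sides along its x and y axes. Below it a hollow tapered skirt open at the bottom: z 0 to 42 mm, outside diameter 48 mm at the bottom and 26 mm at its top, wall 2.5 mm. Mass about 80 g. Origin: centre of the skirt's lower rim, z up the axis; whole nozzle 78 mm tall. It starts upright on one of the stands.
- nozzle_bar: Steel hot-air nozzle with a long thin bar-shaped head from z 42 to 78 mm, 54 mm along its x axis and 16 mm along its y axis. Below it a hollow tapered skirt open at the bottom: z 0 to 42 mm, outside diameter 48 mm at the bottom and 26 mm at its top, wall 2.5 mm. Mass about 80 g. Origin: centre of the skirt's lower rim, z up the axis; whole nozzle 78 mm tall. It starts upright on one of the stands.
- stand_small_round: Stand with a small round dark steel foot, 66 mm in diameter, 10 mm thick, fixed to the bench. On its centre an aluminium cone, 37 mm wide at the bottom, 19 mm at its top 44 mm above the bench. A nozzle's skirt drops over it with 3 mm play and rests on the foot (nozzle origin 10 mm above the bench). Origin: centre of the foot's underside.
- stand_large_round: Stand with a large round dark steel foot, 112 mm in diameter, 10 mm thick, fixed to the bench. On its centre an aluminium cone, 37 mm wide at the bottom, 19 mm at its top 44 mm above the bench. A nozzle's skirt drops over it with 3 mm play and rests on the foot (nozzle origin 10 mm above the bench). Origin: centre of the foot's underside.
- stand_square: Stand with a square dark steel foot, 92 x 92 mm, 10 mm thick, fixed to the bench. On its centre an aluminium cone, 37 mm wide at the bottom, 19 mm at its top 44 mm above the bench. A nozzle's skirt drops over it with 3 mm play and rests on the foot (nozzle origin 10 mm above the bench). Origin: centre of the foot's underside.
- stand_oblong: Stand with an oblong dark steel foot, 130 mm along its x axis and 56 mm along y, 10 mm thick, fixed to the bench. On its centre an aluminium cone, 37 mm wide at the bottom, 19 mm at its top 44 mm above the bench. A nozzle's skirt drops over it with 3 mm play and rests on the foot (nozzle origin 10 mm above the bench). Origin: centre of the foot's underside.
- stand_spare: Spare stand, empty at the start: dark steel foot, a star of three arms 62 mm long, 10 mm thick, fixed to the bench. On its centre an aluminium cone, 37 mm wide at the bottom, 19 mm at its top 44 mm above the bench. A nozzle's skirt drops over it with 3 mm play and rests on the foot (nozzle origin 10 mm above the bench). Origin: centre of the foot's underside.
- circuit_board: Loose green circuit board lying flat on the bench, 70 x 46 x 4 mm with black chips to 7 mm height; origin: centre of its underside. Leave it alone. Other low things (up to 45 mm tall) stand between the stands; stand centres are at least 150 mm apart; taller equipment stands only farther than 0.75 m from the base.
Not all that is in view belongs to the job. Leave any orange or purple look-alike of the nozzle_narrow alone.

How it is judged:
By the outcome, as a careful person would: the job done as asked, in the order asked, and still so for the second after the job is handed in, with the robot touching nothing.
It also fails if it takes over 136 s, if anything falls off the work surface, if the arm or the gripper's body presses on something with over 40 N, if the wrist force passes 120 N, or if a joint passes its speed limit or range.

## Working session

There is one attempt and no reset: what is moved stays moved. The work goes in short steps, each a Python script; the robot and the scene stay as the last script left them, time stands still between calls to the robot, and variables do not carry over. Pictures are saved under pics/ and viewed, at most 14 in all, crops included, and the job is handed in when it is done.

```bash
ls; mkdir -p pics; python3 - <<'E'
from rig import bot
import cv2,pickle
for n in("top","side"):
    c=bot.read_camera(n);cv2.imwrite(f"pics/{n}0.png",c["image"]);pickle.dump(c,open(n+"0.pkl","wb"))
    print(n,c["fovy"],c["cx"],c["cy"],c["eye"],c["attitude"])
s=bot.read_state();print(s["clock"],s["tool_rot"],s["ft_force"])
E
```

```text
pics
top 47.33081558444565 317.5501581245765 206.7266536423357 [ 403.7952624    79.28161884 1008.24885746] [ 0.05761173 -0.69958187  0.71020859 -0.05357107]
side 49.26018407725812 315.3169555704929 206.23747118687947 [ 262.25284462 -587.66666778  720.64630662] [-0.38680976  0.89675193 -0.19666799  0.0868095 ]
0.1 [-1.44791422e-04  2.17629603e-01  9.76031295e-01 -4.97019805e-04] [-0.27115657 -0.27038871  0.3328078 ]
```

View pics/top0.png

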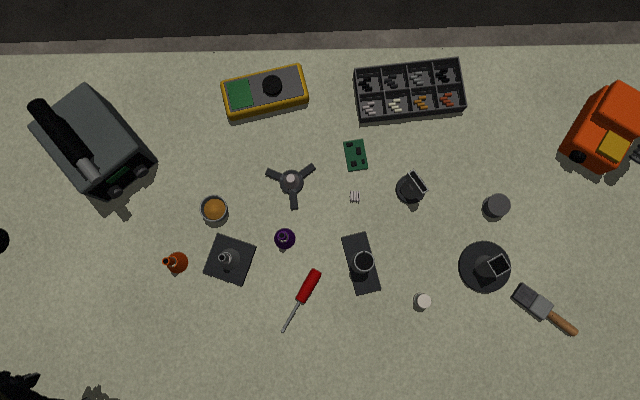

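View pics/side0.png

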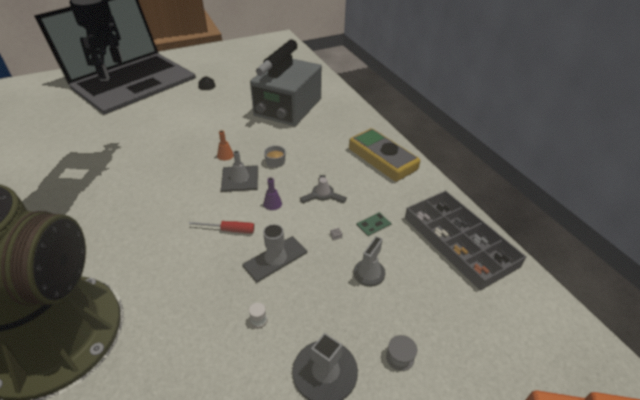

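The top view shows these nozzles and stands:
- Narrow nozzle (228,258), on the square foot.
- Wide nozzle (362,264), on the oblong foot.
- Bar nozzle (411,187), on the small round foot.
- Square nozzle (490,265), on the large round foot.
- The spare stand (291,181), empty.

Things that could be mistaken for them: orange (176,262) and purple (285,238) look-alikes of the narrow nozzle, a grey cylinder (497,206) and a white one (423,301). I pick the grey steel nozzles that sit on stand feet.

Next I measure heads, feet and the spare cone from the depth image.

```bash
cat > h.py <<'E'
import numpy as np,cv2
from scipy.spatial.transform import Rotation as R
def cloud(c,eye=None,Rm=None):
    d=c["depth"];h,w=d.shape;f=h/2/np.tan(np.radians(c["fovy"]/2))
    v,u=np.mgrid[:h,:w]
    p=np.dstack([(u-c["cx"])/f*d,(v-c["cy"])/f*d,d])
    if Rm is None:
        q=np.array(c["attitude"]);Rm=R.from_quat(q[[1,2,3,0]]).as_matrix();eye=np.array(c["eye"])
    p=p@Rm.T+eye; p[d<=0]=np.nan
    return p
def rect(P):
    (c,s,a)=cv2.minAreaRect(P[:,:2].astype(np.float32)); return np.round(c,1),np.round(s,1),round(a,1)
E
python3 - <<'E'
import pickle;from h import *
S=dict(narrow=(228,258),wide=(362,264),bar=(411,187),square=(490,265),spare=(291,181))
for n in("top","side"):
    c=pickle.load(open(n+"0.pkl","rb"));p=cloud(c)
    print(n,"bench z",np.nanmedian(p[300:340,340:400,2]) if n=="top" else "")
    if n=="top": ref={k:p[v[1],u] if 0 else p[v[1],v[0]] for k,v in S.items()}
    P=p.reshape(-1,3);P=P[~np.isnan(P[:,2])]
    for k,r in ref.items():
        Q=P[np.hypot(*(P[:,:2]-r[:2]).T)<75]
        lo,hi=(36,50) if k=="spare" else (80,95)
        H=Q[(Q[:,2]>lo)&(Q[:,2]<hi)]
        F=Q[(Q[:,2]>6)&(Q[:,2]<15)]
        print(k,r.round(),"top",len(H),H[:,2].max().round(1) if len(H) else"",rect(H) if len(H)>3 else "","foot",len(F),np.median(F[:,2]).round(1),rect(F))
c=pickle.load(open("top0.pkl","rb"))["image"]
cv2.imwrite("pics/crop1.png",cv2.resize(c[140:310,190:530],None,fx=2.3,fy=2.3,interpolation=cv2.INTER_CUBIC))
E
```

```text
top bench z -1.1856768819096715
narrow [450. 271.  59.] top 51 90.3 (array([451.7, 278.3]), array([14.8, 14. ]), 89.0) foot 1369 8.9 (array([450.9, 278.7]), array([92.5, 91.8]), 70.8)
wide [432.  -4.  89.] top 336 92.3 (array([438.6,  -7.9]), array([40.1, 39.8]), 89.7) foot 1073 9.1 (array([438.7,  -7.8]), array([130. ,  56.1]), 13.4)
bar [ 597. -119.   40.] top 222 94.5 (array([ 600.8, -123.2]), array([53.8, 16.5]), 32.6) foot 228 9.0 (array([ 597.1, -122.5]), array([64.4, 57. ]), 75.7)
square [ 427. -261.   83.] top 350 91.2 (array([ 427.6, -276.9]), array([36.3, 37.5]), 27.3) foot 1410 8.9 (array([ 426.5, -276. ]), array([111.2, 110.1]), 85.6)
spare [614. 140.  43.] top 84 45.5 (array([620.3, 142.6]), array([21.9, 19. ]), 86.2) foot 580 9.0 (array([628.9, 131.3]), array([111. ,  98.6]), 35.6)
side bench z 
narrow [450. 271.  59.] top 36 89.8 (array([451.9, 274.3]), array([13.8, 13.5]), 7.0) foot 632 9.7 (array([450.1, 275.8]), array([94.7, 91. ]), 70.7)
wide [432.  -4.  89.] top 301 91.1 (array([439., -10.]), array([41.1, 41.5]), 54.1) foot 972 9.7 (array([439.1, -10.2]), array([132.4,  58.2]), 13.6)
bar [ 597. -119.   40.] top 212 92.1 (array([ 601. , -125.6]), array([57.1, 16.7]), 32.9) foot 323 9.7 (array([ 598.1, -129.9]), array([58.8, 64.7]), 53.4)
square [ 427. -261.   83.] top 545 91.4 (array([ 426.9, -279.2]), array([36.9, 36.8]), 28.4) foot 2162 10.0 (array([ 426.2, -277.6]), array([103.5, 109.8]), 60.9)
spare [614. 140.  43.] top 59 45.2 (array([621.7, 139.3]), array([22.3, 19.4]), 64.9) foot 330 9.6 (array([609.8, 138.8]), array([100.1, 113.3]), 5.2)
```

View pics/crop1.png

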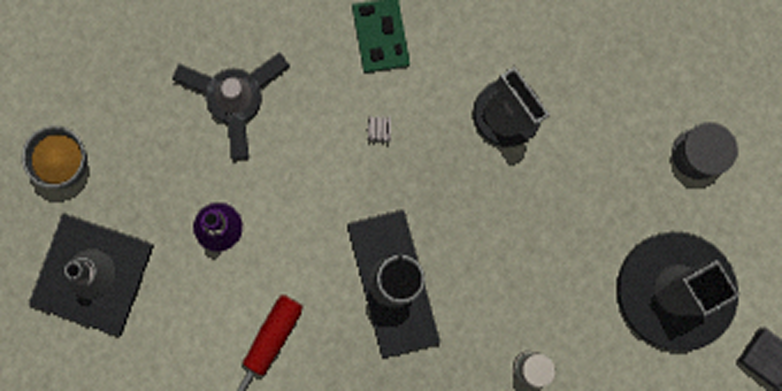

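The crop confirms the choice: grey steel heads sit on the square, oblong, small round and large round feet. The sizes and heights match too, with heads near 90 mm and feet near 9–10 mm. The top and side cameras differ by about 2–3 mm in y, so I'll average them and check once with the wrist camera.

```bash
cat > m.py <<'E'
from rig import bot
from h import *
ST=dict(sq=(451.5,277),ob=(438.8,-9.0),sm=(600,-124.6),lg=(426.8,-277.4),sp=(621,141))
UP=200
def near(psi,xy,per=180):   # equivalent closing angle nearest the radial direction
    az=np.degrees(np.arctan2(xy[1],xy[0])); return psi-per*round((psi-az)/per)
def quat(psi):
    t=np.radians(psi);y=np.array([np.cos(t),np.sin(t),0]);z=np.array([0,0,-1.])
    q=R.from_matrix(np.column_stack([np.cross(y,z),y,z])).as_quat();return [q[3],*q[:3]]
def az(xy): return float(np.degrees(np.arctan2(xy[1],xy[0])))
def pick(xy,psi,z):
    bot.move_to([*xy,UP],quat(psi)); bot.servo_line([*xy,z],speed=120)
    bot.move_gripper(5,60); s=bot.read_state(); print("grip",s["grip_width"],s["grip_force"],s["ee_pos"].round(1) if hasattr(s["ee_pos"],"round") else s["ee_pos"])
    bot.servo_line([*xy,UP],speed=120); print("held",bot.read_state()["grip_width"])
def place(xy,psi,z):
    bot.move_to([*xy,UP],quat(psi)); bot.servo_line([*xy,z+40],speed=150)
    hit=bot.servo_line([*xy,z-1],speed=30,until_force=8)
    s=bot.read_state(); dz=s["ee_pos"][2]-z; print("place hit",hit,"dz",round(dz,1),np.round(s["ft_force"],1))
    if dz>2.5: raise SystemExit("stopped high")
    bot.move_gripper(75); bot.servo_line([*xy,UP],speed=150); print("clock",bot.read_state()["clock"])
def wrist(name):
    s=bot.read_state();c=bot.read_camera("wrist");q=np.array(s["tool_rot"])
    T=np.eye(4);T[:3,:3]=R.from_quat(q[[1,2,3,0]]).as_matrix();T[:3,3]=s["ee_pos"];M=T@np.array(c["mount"])
    cv2.imwrite(f"pics/{name}.png",c["image"]); p=cloud(c,M[:3,3],M[:3,:3]).reshape(-1,3); return p[~np.isnan(p[:,2])]
E
python3 - <<'E'
from m import *
xy=ST["sq"]; bot.move_to([*xy,240],quat(az(xy)))
P=wrist("w1");Q=P[np.hypot(*(P[:,:2]-xy).T)<75]
H=Q[(Q[:,2]>80)&(Q[:,2]<95)];F=Q[(Q[:,2]>5)&(Q[:,2]<15)]
print(len(H),rect(H) if len(H)>3 else"",H[:,2].max() if len(H) else "",len(F),rect(F) if len(F)>3 else"");print(bot.read_state()["clock"])
E
```

```text
216 (array([451.1, 279.1]), array([14.8, 15.1]), 22.9) 90.64465161986539 4332 (array([451.1, 279.2]), array([92.1, 92.3]), 70.3)
1.3333
```

View pics/w1.png

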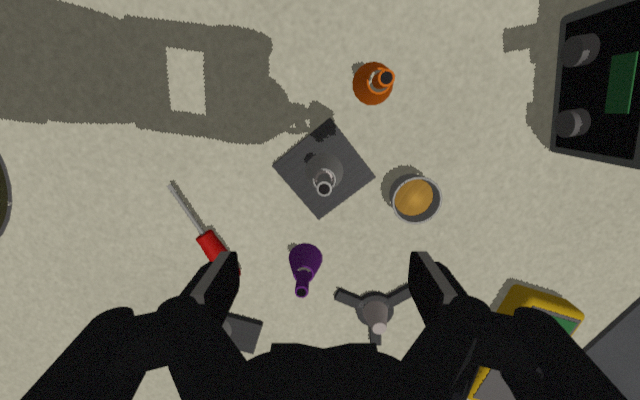

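The wrist view shows the grey narrow nozzle on the square foot at pixel (323,180), with the orange (375,80) and purple (305,265) look-alikes clear of it. The wrist camera agrees with the top camera to within 1 mm, so I'll weight toward the top camera and start: narrow to the spare stand.

```bash
sed -i 's/^ST=.*/ST=dict(sq=(451.1,278.6),ob=(438.7,-8.4),sm=(600.8,-123.7),lg=(427,-277.0),sp=(620.7,142.0))/' m.py
python3 - <<'E'
from m import *
pick(ST["sq"],az(ST["sq"]),76)
place(ST["sp"],az(ST["sp"]),76)
P=wrist("w2");Q=P[np.hypot(*(P[:,:2]-ST["sp"]).T)<40];H=Q[(Q[:,2]>80)&(Q[:,2]<100)]
print(len(H),rect(H) if len(H)>3 else"")
E
```

```text
grip 14.810442413624356 58.39116454124451 [451.2 278.6  76.1]
held 14.238600674267744
place hit True dz 0.0 [-1.6  0.   5.1]
clock 9.0833
293 (array([620.9, 142.3]), array([14.6, 15.6]), 13.1)
```

View pics/w2.png

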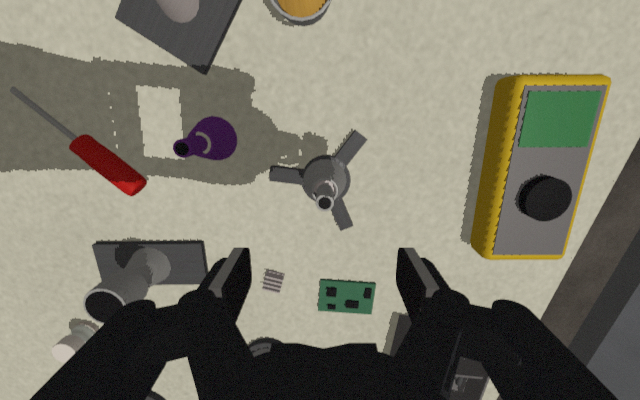

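The narrow nozzle stands upright at (325,190) on the three-armed stand, seated at dz 0. Next: square, then wide.

```bash
python3 - <<'E'
from m import *
def chk(n,k):
    P=wrist(n);Q=P[np.hypot(*(P[:,:2]-ST[k]).T)<40];H=Q[(Q[:,2]>80)&(Q[:,2]<110)]
    print(n,len(H),rect(H) if len(H)>3 else"",np.median(H[:,2]).round(1))
pick(ST["lg"],near(27.8,ST["lg"],90),72)
place(ST["sq"],near(70.6,ST["sq"],90),72); chk("w3","sq")
pick(ST["ob"],az(ST["ob"]),72)
place(ST["lg"],az(ST["lg"]),72); chk("w4","lg")
a,b=[cv2.resize(cv2.imread(f"pics/w{i}.png"),(480,300)) for i in(3,4)]
cv2.imwrite("pics/w34.png",np.vstack([a,b]))
E
```

```text
grip 35.1907972109433 61.9675612449646 [ 427.1 -277.1   72.2]
held 35.02142738604806
place hit True dz 0.1 [-1.3 -0.8  6.4]
clock 19.1583
w3 1805 (array([451., 280.]), array([35.9, 36.6]), 70.8) 88.5
grip 40.638459069272685 59.887146949768066 [439.   -8.5  72.4]
held 41.05793653983325
place hit True dz 0.3 [-1.3  1.1  6.6]
clock 27.6083
w4 1863 (array([ 427.6, -276.1]), array([41.1, 40.7]), 45.4) 88.6
```

View pics/w34.png

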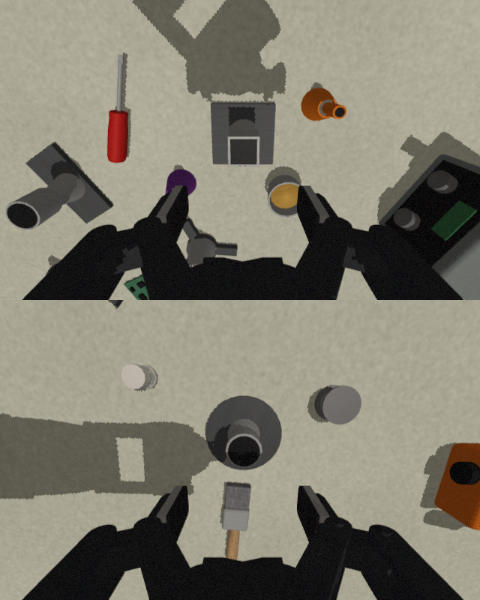

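The square nozzle is seated on the square foot (243,150 in the upper image) and the wide nozzle on the large round foot (243,450 in the lower one). Both are upright. Next: bar, then narrow.

```bash
python3 - <<'E'
from m import *
pick(ST["sm"],near(122.7,ST["sm"]),72)
place(ST["ob"],near(103.5,ST["ob"]),72)
pick(ST["sp"],az(ST["sp"]),76)
place(ST["sm"],az(ST["sm"]),76)
bot.move_joints([1.065,0.3,1.521,0,1.321,-0.067])
c=bot.read_camera("top");P=cloud(c).reshape(-1,3);P=P[~np.isnan(P[:,2])]
for k,xy in ST.items():
    Q=P[np.hypot(*(P[:,:2]-xy).T)<40];H=Q[(Q[:,2]>78)&(Q[:,2]<120)]
    print(k,len(H),(rect(H),np.median(H[:,2]).round(1)) if len(H)>3 else "")
cv2.imwrite("pics/end.png",cv2.resize(c["image"][120:320,160:540],None,fx=2.1,fy=2.1,interpolation=cv2.INTER_CUBIC))
E
```

```text
grip 15.652514662175921 60.83138986519771 [ 601.  -123.8   72.2]
held 15.162954959781143
place hit True dz -0.0 [-3.  -0.2  7.5]
clock 36.0
grip 14.03925472749712 58.395302295684814 [620.8 142.   76.2]
held 14.39512820341274
place hit True dz 0.0 [-1.1  0.5  5.5]
clock 44.725
sq 335 ((array([450.9, 279.6]), array([36.7, 36. ]), 69.6), np.float64(86.9))
ob 225 ((array([438.2,  -7.3]), array([53.6, 16.2]), 13.1), np.float64(86.8))
sm 50 ((array([ 600.4, -123. ]), array([13.1, 14.9]), 44.0), np.float64(86.6))
lg 365 ((array([ 427.6, -275.5]), array([40.6, 40.5]), 65.5), np.float64(87.0))
sp 0
```

View pics/end.png

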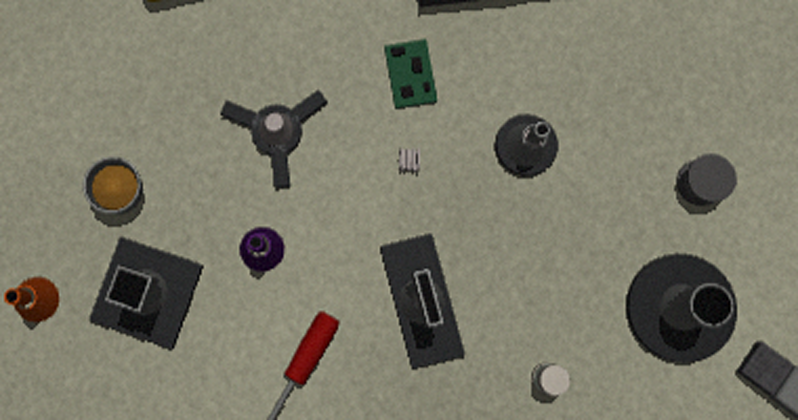

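All four nozzles are on their matching feet: square (130,290), bar (428,297), narrow (540,132) and wide (712,305). The spare stand (275,125) is empty and the circuit board hasn't moved.

```bash
python3 -c "
from rig import bot
print(bot.finish_job())"
```

```text
the job is handed in; nothing more can be done
None
```

Job handed in with about 45 s on the clock at the last placement: all four nozzles are upright and released on the stands with their shapes, the three-armed stand is empty, and the circuit board is where it was.

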